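# Add a second mould to the pile in the lever cheese press

## Robot

A 7-joint arm with a two-finger parallel gripper is mounted at the origin on the work surface. World frame = base frame: x ahead of the robot, y to its left, z up, the work surface at z = 0. Lengths are in mm, angles in rad, forces in N, time in s.
With the tool pointing down it reaches from about 400 to 875 mm from the base axis. Payload 4.4 kg.
Tool frame: the origin (TCP) lies at the very end of the fingers, on their centre line; the grasp point (between the pads) lies 19 mm behind it; z points along the fingers, y is the line along which they close (so a half turn about z gives the same grasp; the last joint's range is limited). The gripper opens to 85 mm and grips with 20 to 120 N. Pads are 22 mm wide; open, the fingers measure 114 mm over their backs; the gripper's body (76 mm by 85 mm) begins 54 mm behind the grasp point. The pads swing forward as they close: fully open they stand 13 mm farther back than shut.
Start: joints at [-1.242, 0.628, 0.038, 1.517, -0.027, 0.996, -0.02], TCP at [249.983, 600.022, 231.313] pointing down, gripper open.
Joint ranges: [-3.06, 3.06], [-0.37, 2.12], [-1.25, 1.32], [0.18, 2.47], [-1.1, 4.24], [0.23, 1.98], [-2.94, 2.94]. Speed limits (rad/s): [2.57, 2.57, 3.14, 3.14, 3.14, 3.14, 3.14].

## Interface

Orientations are given as [roll, pitch, yaw] about the fixed x, y, z axes, in that order (R = Rz(yaw) Ry(pitch) Rx(roll)).
In Python, from cell import ctrl gives the robot as it stands.
- The arm moves only by the tool step_arm, never from a script. Its argument "series" is a list that holds one entry, the list of rows, each a list of 7 numbers: the turn, a rotation vector about the tool's x, y, z as a fraction of full scale, then the shift along the tool's x, y, z as a fraction of full scale, then the closure, from 0 (fully open) to 1 (shut). In form: [[[ax, ay, az, tx, ty, tz, gripper], ...]]. A call has 1 to 12 rows; each row shifts and turns the commanded pose from where the row before left it, along the tool's axes as they then stand; what a row does not reach is not made up. Full scale, the value 1, is 150 mm for a shift and 45 degrees for a turn. A row lasts 1/10 s, in which the tool goes at most 50 mm and 8.59 degrees, less where a joint would pass 70% of its speed; a pose out of reach is approached as far as the arm can. A call with a number of a shift or a turn outside -1 to 1 is refused whole. A call with a gripper value outside its range is refused whole. The fingers move at their own pace and stop on an object; the grip force is fixed at half the most. Time passes only in rows, so rows that do not move let the fingers close. It gives the time, the measured TCP pose, the force, the opening and the grip force at its end, in the units of the state.
- ctrl.read_state(): the state, without advancing time (a new reading comes with each control period).
- ctrl.get_image(name): name is "side" or "top"; returns a dict with "img" (480x640x3 uint8, red, green, blue), "fx", "fy", "cx", "cy" (pixels), "dist" ([k1, k2, p1, p2, k3] as OpenCV has them; the pictures are not rectified), "R" (3x3) and "t" (3): a world point X has camera coordinates R X + t. Camera axes: x right, y down, z forward; pixel columns grow to the right and rows downward; lengths in mm; the calibration is good to about 2 mm. A picture is of the moment at which its call begins. There is no depth.
- ctrl.finish_job(): hands the job in; it is judged then, once.
Trained networks look in a picture, given as the dict that the camera call returned (one of the last four; its "shot" number tells which), for a name from the list of things; names that differ only in an ending like _2 or _b are one class to them, and where a whole thing is asked for, a point or a joint stands for the part that bears it (a point fixed in the world has none). Each returns a list of dicts, best first, with "score" (0 to 1); they miss things now and then, are a little off and sometimes report something else, mostly with a low value. They report only what shows in the picture. A call takes as long as a camera call. They do not tell look-alikes from the thing itself.
- ctrl.recognise(picture, thing): "centre" ([column, row] in pixels, amid what is visible of it).
The state is a dict: "clock": time; "qpos": joint angles; "qd": joint speeds; "tau": joint torques, N m; "eef_pos": TCP position; "tool_rot": TCP orientation; "force": force on the tool from outside, world axes, zero at the start; "torque": the same for the moment, N m; "width": finger opening in mm; "gripper_force": force on a finger pad.
Only numpy, scipy, OpenCV 4.12 (cv2) and the standard library are available. Lean on these libraries where they do the work, as an engineer would, in place of code of your own. Each camera call takes 0.05 s, during which the arm holds its last target. There are 200 camera calls.

## Task

One cheese mould is already being pressed under the weighted arm of the small lever press. Swing the arm up and back onto its rest, stand the other short round mould upright and squarely on top of the pressed one, let go of it, and then lower the arm gently, without letting it drop, so that its foot holds the pile of two down. Leave the mould that is in the press where it is, and do not disturb the other things on the table.

Things in the scene. Friction and masses are not known exactly. Their poses are not given: they have to be found in the camera images.
- press: Bench-top stainless lever cheese press, fixed to the table. Origin on the table under the axis of the pile; z up. Base 150 mm in x, y -90 to +180 mm; moulds stand 22 mm above the table. At y = +106 mm two upright cheeks (44 mm deep, 76 mm wide at the foot, 161 mm high) carry the pivot; the arm reaches from it over the pile towards -y and swings in the press's y-z plane.
- press_seat (a point): Centre of the white round draining board (92 mm across) on which the pile stands, 22 mm above the table; axes as the press.
- press_pivot (a point): Centre of the arm's pivot, 106 mm along the press's +y from the pile axis, 139 mm above the table. The pivot axis is the press's x.
- press_arm (a joint): Swing of the weighted arm (rad): 0 level, growing as it is lifted; -0.23 with the foot on one short mould, +0.23 on two, 1.57 upright, 1.95 against its back rest, where it stays by its weight (short of upright it falls). Free hinge; about 6 N lifts it at the crossbar. Arm 16 mm wide, 20 high; weight 52 mm across, 133 to 167 mm from the pivot; crossbar at 205 mm.
- grip_near (a point): A place to hold the crossbar handle: round black bar, 16 mm in diameter, 164 mm long, parallel to the pivot axis, its centre at the end of the arm (205 mm from the pivot). This point is on the bar's axis, 55 mm from the arm's centre line towards the press's -x. The bar is rigid on the arm and can turn in the grip as the arm swings.
- grip_far (a point): The like place on the other half of the crossbar, 55 mm from the arm's centre line towards the press's +x.
- press_foot: Swivelling steel pressing foot under the arm, a disc 54 mm across and 7 mm thick. Origin at its swivel pin, 110 mm from the arm's pivot and 12 mm below the arm's centre line; the underside of the disc is 30 mm below the origin. It swings freely by 0.42 rad either way, so it lies flat on what it presses.
- mould_low_centre (a point): Centre of the short round white mould that is already in the press: perforated plastic cylinder 68 mm in diameter, 50 mm high (with a cream follower disc 58 mm across standing 4 mm above its rim, included), 0.2 to 0.3 kg, loose on the draining board. Point half-way up.
- mould_centre (a point): Centre (half-way up) of the mould to add: a short round white mould just like the one in the press, 68 mm in diameter, 50 mm high over its follower disc, about 0.24 kg (0.19 to 0.3), standing on the table among other things. z axis up.
- tall_mould_centre (a point): Bystander: tall round white mould, 68 mm in diameter, 90 mm high; point half-way up.
- square_mould_centre (a point): Bystander: square white mould, 68 x 68 mm, 62 mm high; point half-way up.
- small_cheese_centre (a point): Bystander: small round cheese, 80 mm in diameter, 42 mm high; point half-way up.
- bottle_centre (a point): Bystander: brown bottle, 64 mm in diameter, 200 mm high, standing beside one end of the crossbar; point half-way up.
- followers_centre (a point): Bystander: low stack of follower discs, 62 mm in diameter, 36 mm high, standing beside the other end of the crossbar; point half-way up.
- cheese_iron_centre (a point): Bystander: cheese iron lying on the table, 176 mm long along its x, 50 mm wide at its handle, 18 mm high.
- brush_centre (a point): Bystander: wooden scrubbing brush, 150 x 55 mm, 43 mm high; point half-way up.
There are look-alikes about, which are no part of the job. What is shaped like the part that bears mould_low_centre but pink or turquoise is not meant.

How it is judged (in metres and radians):
On the way, in this order (a step that is already met when the one before it is completed fails the run):
1. the arm is swung up and back on its rest (value of joint press_arm above 1.8 rad), for 0.2 s.
2. the second mould stands squarely on the first and is let go, with the arm still back on its rest (value of joint press_arm above 1.8 rad and horizontal distance between mould_centre and mould_low_centre below 0.01 m and z of mould_centre in the frame of mould_low_centre between 0.045 and 0.055 m and angle between mould_centre's own z axis and vertical below 0.08 rad and contact force between the fingers and mould below 0.2 N), for 0.2 s.
At the end, for the whole second after the job is handed in: The second short mould stands upright (within 0.08 rad) on the first, their axes within 10 mm; the first is still upright on the draining board, within 15 mm of its centre; the arm is down (joint 0.16 to 0.31 rad) with its foot pressing on the upper mould with more than 4 N; all at rest and let go (value of joint press_arm between 0.16 and 0.31 rad and contact force between press_foot and mould above 4 N and horizontal distance between mould_centre and mould_low_centre below 0.01 m and z of mould_centre in the frame of mould_low_centre between 0.045 and 0.055 m and angle between each of mould_centre, mould_low_centre's own z axis and vertical below 0.08 rad and horizontal distance between mould_low_centre and press_seat below 0.015 m and linear speed of each of mould, press_foot below 0.02 m/s); the robot touches nothing.
It fails at once if the arm is let drop (it falls faster than 3 rad/s, about 0.6 m/s at the crossbar) (velocity of joint press_arm below -3 rad/s).
It fails at once if the mould to add is tipped by more than 0.4 rad (angle between mould_centre's own z axis and vertical above 0.4 rad).
It fails at once if the mould in the press is shifted by more than 15 mm (distance of mould_low_centre from where it was at the start of the episode above 0.015 m).
It fails at once if another thing on the table is shifted by more than 25 mm (distance of any of tall_mould_centre, square_mould_centre, small_cheese_centre, bottle_centre, followers_centre, cheese_iron_centre, brush_centre from where it was at the start of the episode above 0.025 m).
It also fails if it takes over 72 s, if anything falls off the work surface, if the arm or the gripper's body presses on something with over 40 N, if the wrist force passes 120 N, or if a joint passes its speed limit or range.

## Working session

There is one attempt and no reset: what is moved stays moved. The work goes in short steps, Python scripts to look and compute and a tool call to move; the robot and the scene stay as the last step left them, time stands still between calls to the robot, and variables do not carry over. Pictures are saved under pics/ and viewed, at most 12 in all, crops included, and the job is handed in when it is done.

Besides the shell and the picture viewer there is one more tool, called by a JSON object that holds its "api" and its "payload". step_arm: Moves the arm, as the interface text tells. Shift numbers are shares of 150 mm and turn numbers shares of 45 degrees, none past 1 either way. Its arguments: {"type":"object","properties":{"series":{"type":"array","items":{"type":"array","items":{"type":"array","items":{"type":"number","minimum":-1,"maximum":1}}}}},"required":["series"]}

```bash
mkdir -p pics; ls; cat > h.py <<'E'
import numpy as np, cv2
from cell import ctrl
from scipy.spatial.transform import Rotation as Ro
def K(p): return np.array([[p["fx"],0,p["cx"]],[0,p["fy"],p["cy"]],[0,0,1.]])
def ray(p,uv):
    n=cv2.undistortPoints(np.array([[uv]],float),K(p),np.array(p["dist"],float))[0,0]
    R=np.array(p["R"]);t=np.array(p["t"]);return -R.T@t, R.T@np.array([n[0],n[1],1.])
def atz(p,uv,z):
    c,d=ray(p,uv);return c+d*(z-c[2])/d[2]
def proj(p,X):
    return cv2.projectPoints(np.atleast_2d(np.array(X,float)),cv2.Rodrigues(np.array(p["R"],float))[0],np.array(p["t"],float),K(p),np.array(p["dist"],float))[0][:,0]
def tri(obs):
    A=np.zeros((3,3));b=np.zeros(3)
    for p,uv in obs:
        c,d=ray(p,uv);d=d/np.linalg.norm(d);M=np.eye(3)-np.outer(d,d);A+=M;b+=M@c
    return np.linalg.solve(A,b)
def save(p,n,box=None,s=1):
    im=p["img"][:,:,::-1]
    if box: im=im[box[1]:box[3],box[0]:box[2]]
    cv2.imwrite("pics/"+n,cv2.resize(im,None,fx=s,fy=s,interpolation=cv2.INTER_CUBIC))
E
python3 - <<'E'
from h import *
s=ctrl.get_image("side");t=ctrl.get_image("top")
save(s,"s0.png");save(t,"t0.png")
for p,n in((s,"s"),(t,"t")):
    print(n,"cam",np.round(ray(p,(320,240))[0]))
    for o in "press press_seat press_pivot press_arm grip_near grip_far press_foot mould_low_centre mould_centre tall_mould_centre square_mould_centre small_cheese_centre bottle_centre followers_centre cheese_iron_centre brush_centre".split():
        try:r=ctrl.recognise(p,o)
        except Exception as e: print(o,e);continue
        print(o,[(np.round(d["centre"]).tolist(),round(d["score"],2)) for d in r[:4]])
print(ctrl.read_state())
E
```

```text
pics
s cam [  80. -522.  788.]
press [([305.0, 244.0], 0.73), ([443.0, 331.0], 0.33)]
press_seat [([309.0, 244.0], 0.96)]
press_pivot [([306.0, 242.0], 0.59)]
press_arm [([342.0, 231.0], 0.86)]
grip_near [([341.0, 232.0], 0.55)]
grip_far [([341.0, 228.0], 0.59)]
press_foot [([326.0, 240.0], 0.52), ([404.0, 212.0], 0.36)]
mould_low_centre [([322.0, 254.0], 0.78), ([223.0, 279.0], 0.74)]
mould_centre [([396.0, 374.0], 0.63)]
tall_mould_centre [([508.0, 396.0], 0.89)]
square_mould_centre [([444.0, 330.0], 0.87)]
small_cheese_centre [([449.0, 448.0], 0.64)]
bottle_centre [([404.0, 210.0], 0.55)]
followers_centre []
cheese_iron_centre [([499.0, 323.0], 0.85)]
brush_centre [([229.0, 179.0], 0.6), ([309.0, 244.0], 0.54)]
t cam [ 352.   27. 1341.]
press [([284.0, 229.0], 0.63)]
press_seat [([283.0, 228.0], 0.86), ([320.0, 145.0], 0.73)]
press_pivot [([284.0, 229.0], 0.6)]
press_arm [([313.0, 217.0], 0.72)]
grip_near [([309.0, 216.0], 0.68)]
grip_far [([311.0, 215.0], 0.62)]
press_foot [([300.0, 230.0], 0.66)]
mould_low_centre [([223.0, 330.0], 0.89), ([269.0, 318.0], 0.85), ([300.0, 237.0], 
[... 370 characters left out ...]
0, 258.0], 0.4)]
{'clock': 1.7, 'qpos': array([-1.24180547,  0.62844953,  0.03850644,  1.51741287, -0.02698407,
        0.99632719, -0.01997493]), 'qd': array([-0.00039209,  0.00084961, -0.00034171,  0.00056766,  0.00030796,
        0.0013835 , -0.00036705]), 'tau': array([-3.52348852e-04, -5.63267255e+01,  1.22552231e+00, -1.93774420e+01,
        1.09066808e-02,  1.73071643e-03, -9.05259355e-06]), 'eef_pos': array([249.9803221 , 599.99953069, 231.27729197]), 'tool_rot': array([-3.14151389e+00, -1.51457145e-05,  2.74680502e+00]), 'force': array([ 0.69330817, -0.14100956,  0.03173646]), 'torque': array([ 0.01492869, -0.02889169,  0.04442921]), 'gripper_force': 0.0, 'width': 85.31243836659911}
```

View pics/s0.png

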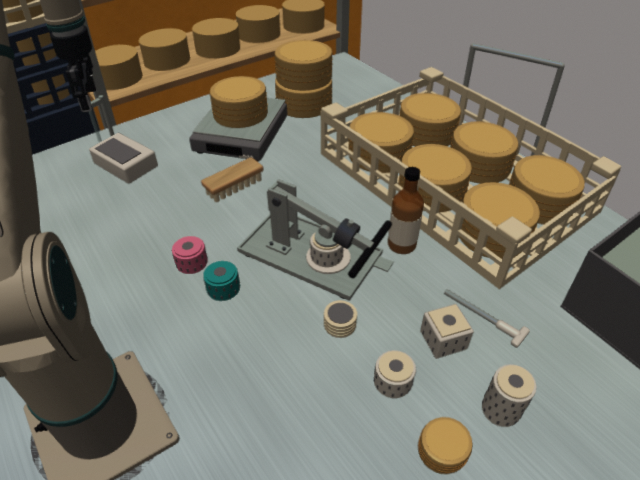

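View pics/t0.png

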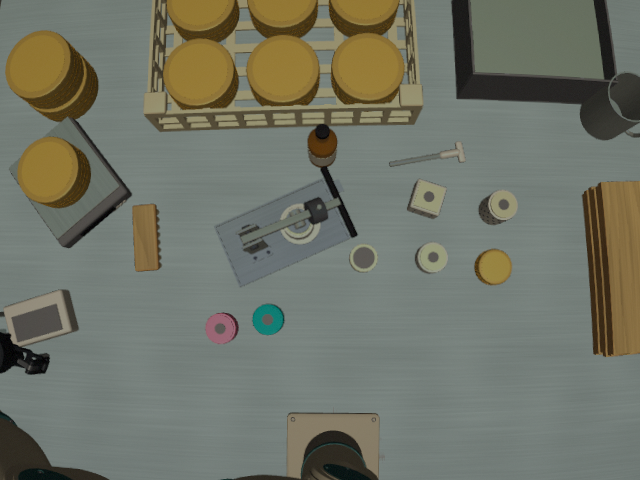

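The side view shows the press at about (315,250) with its crossbar at (370,248), and the mould to add at (396,374). In the top view the mould is at (432,257) and the crossbar runs (323,170) to (353,234), with the bottle and the followers near its ends. The pink and turquoise look-alikes stand apart. Next I'll zoom in on the press.

```bash
python3 - <<'E'
from h import *
s=ctrl.get_image("side");t=ctrl.get_image("top")
a=cv2.resize(t["img"][130:300,205:405],None,fx=4,fy=3.5,interpolation=cv2.INTER_CUBIC)
save(t,"t1.png",(205,140,405,290),4)
save(s,"s1.png",(230,160,430,310),4)
for n,uv,z in(("mould",(429+3,257),50),):print(atz(t,uv,z))
print(atz(s,(396,362),50), atz(t,(302,224),22), atz(t,(323,170),90),atz(t,(353,234),90))
for n,p in(("s",s),("t",t)):
  print(n,[ (np.round(d["centre"],1).tolist(),round(d["score"],2)) for o in("mould_centre","bottle_centre","followers_centre") for d in ctrl.recognise(p,o)])
E
```

```text
[ 448.25577089 -212.77014949   50.        ]
[ 455.59993808 -211.4283185    50.        ] [522.77952917  72.95186838  22.        ] [631.06328211  26.73154195  90.        ] [493.28082388 -37.46916822  90.        ]
s [([394.2, 376.6], 0.89), ([404.2, 211.3], 0.75), ([337.4, 316.6], 0.91)]
t [([430.6, 259.8], 0.73), ([427.4, 198.9], 0.43), ([323.6, 144.4], 0.74), ([428.0, 257.2], 0.49), ([361.8, 263.5], 0.16), ([363.0, 260.5], 0.85)]
```

View pics/t1.png

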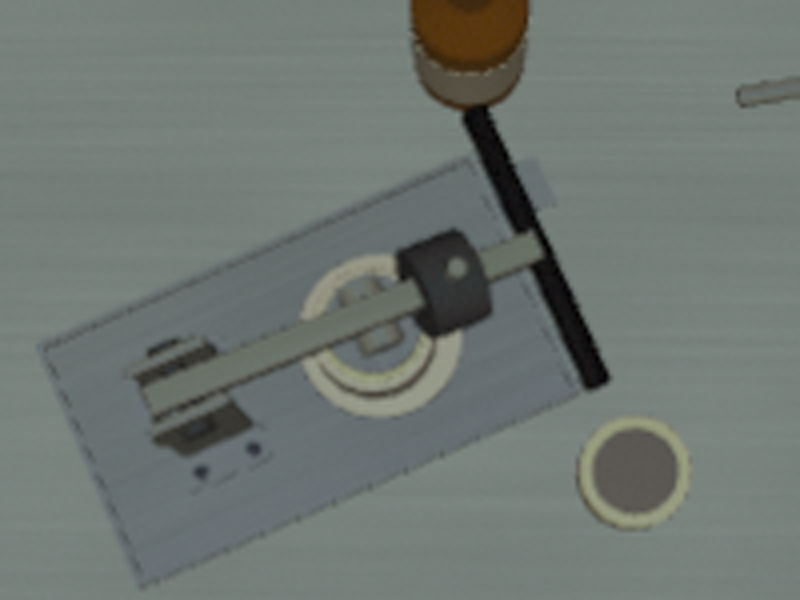

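View pics/s1.png

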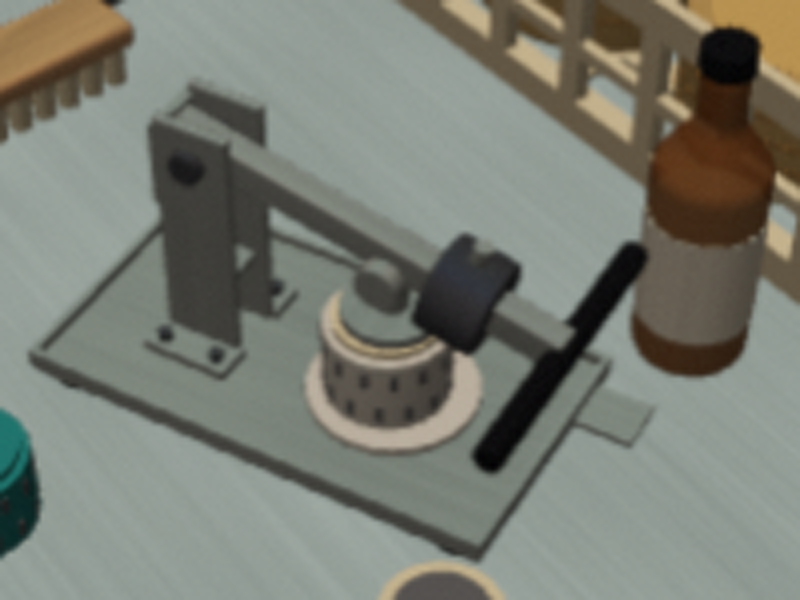

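```bash
cat > fit.py <<'E'
from h import *
from scipy.optimize import least_squares
s=ctrl.get_image("side");t=ctrl.get_image("top")
def bar(th,x): return [x,106-205*np.cos(th),139+205*np.sin(th)]
def model(v):
    x,y,w,zb,th=v
    C=[[-75,180,zb],[-75,-90,zb],[75,-90,zb],[75,180,zb]]
    P=[(t,C[3],(215,226.75)),] # placeholder replaced below
    P=[(t,[75,180,zb],(215,226.75)),(t,[-75,180,zb],(240.75,287)),(t,[-75,-90,zb],(350,238)),(t,[75,-90,zb],(322.5,179.5)),
       (t,bar(th,82),(324,168)),(t,bar(th,-82),(354.25,236)),(t,[0,0,22],(300.25,223.75)),
       (s,bar(th,82),(388.75,223)),(s,bar(th,-82),(351.75,275)),(s,[-75,180,zb],(239.25,248.75)),(s,[-75,-90,zb],(349.5,296.75)),
       (s,[75,-90,zb],(381.5,251.25)),(s,[0,0,22],(328.25,256.25)),(s,[-38,106,139],(276.25,201.25))]
    R=Ro.from_euler("z",w).as_matrix()
    return np.array([proj(p,R@np.array(X)+[x,y,0])[0]-uv for p,X,uv in P])
r=least_squares(lambda v:model(v).ravel(),[522,73,.35,15,-.23],loss="soft_l1")
print(np.round(r.x,3));print(np.round(r.fun.reshape(-1,2),1).tolist())
x,y,w,_,th=r.x;R=Ro.from_euler("z",w).as_matrix()
for xx in(-82,-55,0,55,82):print(xx,np.round(R@np.array(bar(-.23,xx))+[x,y,0],1))
for n,z in(("mould_centre",25),("followers_centre",18),("bottle_centre",100)):
    o=[(p,d[0]["centre"]) for p in(s,t) for d in [ctrl.recognise(p,n)] if d]
    print(n,np.round(tri(o),1),np.round([atz(p,c,z) for p,c in o],1).tolist())
# ellipse of mould top in both views
for n,p,c in(("s",s,(396,362)),("t",t,(431,257))):
    x0,y0=c[0]-30,c[1]-30
    im=cv2.GaussianBlur(p["img"][y0:y0+60,x0:x0+60],(0,0),.7)
    hsv=cv2.cvtColor(im,cv2.COLOR_RGB2HSV)
    m=((im[:,:,0].astype(int)-im[:,:,2]>15)&(im[:,:,0]>130)).astype(np.uint8)
    cs=cv2.findContours(m,cv2.RETR_EXTERNAL,cv2.CHAIN_APPROX_NONE)[0];cc=max(cs,key=len)
    e=cv2.fitEllipse(cc);e0=(e[0][0]+x0,e[0][1]+y0);print(n,np.round(e0,1),np.round(e[1],1),np.round(atz(p,e0,46),1),np.round(atz(p,e0,50),1))
E
python3 fit.py
```

```text
[ 5.24901e+02  7.67750e+01  4.26000e-01  1.74930e+01 -2.26000e-01]
[[-0.8, -1.2], [-0.5, -0.5], [0.7, -0.6], [0.8, -2.2], [-0.3, -1.6], [1.2, -0.1], [0.0, -0.7], [-0.4, -0.1], [-1.0, 0.3], [-2.8, 0.6], [-0.4, 1.8], [0.6, -0.5], [-0.6, -0.1], [-5.1, 5.7]]
-82 [488.9 -42.3  92.3]
-55 [513.5 -31.2  92.3]
0 [563.6  -8.5  92.3]
55 [613.7  14.3  92.3]
82 [638.3  25.4  92.3]
mould_centre [ 448.1 -213.    21.3] [[451.8, -217.7, 25.0], [442.7, -208.5, 25.0]]
followers_centre [441.7 -64.7  28.9] [[448.7, -59.0, 18.0], [440.8, -64.4, 18.0]]
bottle_centre [684.   29.6  95.3] [[682.9, 24.5, 100.0], [680.2, 31.5, 100.0]]
s [395.2 367.3] [33.6 39.1] [ 449.7 -216.8   46. ] [ 447.7 -218.4   50. ]
t [432.7 256.5] [26.6 27.5] [ 449.6 -215.    46. ] [ 449.3 -214.2   50. ]
```

{"api": "step_arm", "payload": {"series": [[[0,0,-0.175,0,0,0,0],[0,0,-0.175,0,0,0,0],[0,0,-0.175,0,0,0,0],[0,0,-0.175,0,0,0,0],[0,0,-0.175,0,0,0,0],[0,0,-0.17,0,0,0,0]]]}}

```text
clock: 3.1
eef_pos: [250.1, 600.0, 231.3]
tool_rot: [3.142, 0.0, -2.71]
force: [-0.7, 0.0, -0.4]
width: 85.5
gripper_force: 0.0
```

{"api": "step_arm", "payload": {"series": [[[0,0,0,0.01,-0.28,0,0],[0,0,0,0.01,-0.28,0,0],[0,0,0,0.01,-0.28,0,0],[0,0,0,0.01,-0.28,0,0],[0,0,0,0.01,-0.28,0,0],[0,0,0,0.01,-0.28,0,0],[0,0,0,0.01,-0.28,0,0],[0,0,0,0.01,-0.28,0,0],[0,0,0,0.01,-0.28,0,0],[0,0,0,0.01,-0.28,0,0],[0,0,0,0.01,-0.28,0,0],[0,0,0,0.01,-0.28,0,0]]]}}

```text
clock: 4.3
eef_pos: [442.5, 132.0, 231.7]
tool_rot: [-3.141, 0.001, -2.716]
force: [0.3, 0.5, 0.9]
width: 85.3
gripper_force: 0.0
```

{"api": "step_arm", "payload": {"series": [[[0,0,0,0.004,-0.24,0,0],[0,0,0,0.004,-0.24,0,0],[0,0,0,0.004,-0.24,0,0],[0,0,0,0.004,-0.24,0,0],[0,0,0,0.004,-0.236,0,0],[0,0,0,0,0,0.2,0],[0,0,0,0,0,0.2,0],[0,0,0,0,0,0.2,0],[0,0,0,0,0,0.1,0],[0,0,0,0,0,0,0]]]}}

```text
clock: 5.3
eef_pos: [511.7, -31.0, 124.4]
tool_rot: [3.14, -0.004, -2.716]
force: [0.2, 0.3, 0.8]
width: 85.5
gripper_force: 0.0
```

```bash
python3 - <<'E'
from h import *
s=ctrl.get_image("side");t=ctrl.get_image("top")
a=cv2.resize(s["img"][160:310,280:430],(400,400),interpolation=3);b=cv2.resize(t["img"][140:290,260:410],(400,400),interpolation=3)
cv2.imwrite("pics/c2.png",np.hstack([a,b])[:,:,::-1])
X=ctrl.read_state()["eef_pos"];print(X,proj(s,X),proj(t,X))
E
```

```text
[513.59536123 -30.96066662 126.62694472] [[358.25046952 253.07884314]] [[350.76186264 222.17682553]]
```

View pics/c2.png

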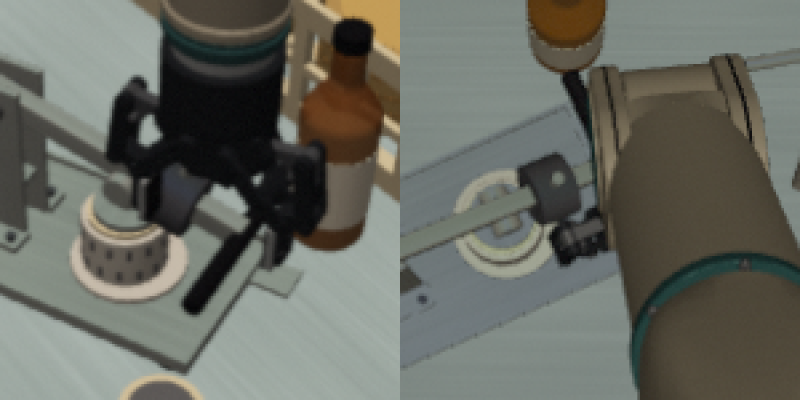

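The fingers straddle the bar: in the side crop it runs between them from (190,300) to (265,215). I'll go down and close.

{"api": "step_arm", "payload": {"series": [[[0,0,0,0,0,0.12,0],[0,0,0,0,0,0.12,0],[0,0,0,0,0,0.11,0],[0,0,0,0,0,0,1],[0,0,0,0,0,0,1],[0,0,0,0,0,0,1],[0,0,0,0,0,0,1],[0,0,0,0,0,0,1],[0,0,0,0,0,0,1]]]}}

```text
clock: 6.3
eef_pos: [513.5, -30.5, 74.7]
tool_rot: [3.141, 0.001, -2.715]
force: [-1.3, 2.2, 5.9]
width: 14.1
gripper_force: 58.4
```

```bash
python3 -c "
import numpy as np
th=np.linspace(-.226,1.91,17);y=-205*np.cos(th)/150;z=205*np.sin(th)/150
for i in range(16):print(round(th[i+1],2),round(y[i+1]-y[i],3),round(z[i]-z[i+1],3))"
```

```text
-0.09 -0.029 -0.18
0.04 -0.005 -0.182
0.17 0.02 -0.181
0.31 0.044 -0.177
0.44 0.067 -0.17
0.58 0.089 -0.159
0.71 0.109 -0.146
0.84 0.128 -0.13
0.98 0.144 -0.112
1.11 0.157 -0.092
1.24 0.168 -0.07
1.38 0.176 -0.047
1.51 0.181 -0.023
1.64 0.182 0.001
1.78 0.181 0.025
1.91 0.176 0.049
```

{"api": "step_arm", "payload": {"series": [[[0,0,0,0,-0.029,-0.18,1],[0,0,0,0,-0.005,-0.182,1],[0,0,0,0,0.02,-0.181,1],[0,0,0,0,0.044,-0.177,1],[0,0,0,0,0,0,1]]]}}

```text
clock: 6.8
eef_pos: [512.4, -27.9, 184.0]
tool_rot: [-3.138, 0.003, -2.715]
force: [2.7, -3.6, -7.2]
width: 13.5
gripper_force: 59.1
```

{"api": "step_arm", "payload": {"series": [[[0,0,0,0,0.067,-0.17,1],[0,0,0,0,0.089,-0.159,1],[0,0,0,0,0.109,-0.146,1],[0,0,0,0,0.128,-0.13,1],[0,0,0,0,0.144,-0.112,1],[0,0,0,0,0,0,1]]]}}

```text
clock: 7.4
eef_pos: [482.3, 38.6, 294.0]
tool_rot: [-3.126, 0.006, -2.719]
force: [2.5, -22.0, 20.1]
width: 13.7
gripper_force: 58.9
```

{"api": "step_arm", "payload": {"series": [[[0,0,0,0,0.147,-0.104,1],[0,0,0,0,0.164,-0.078,1],[0,0,0,0,0.176,-0.052,1],[0,0,0,0,0,0,1]]]}}

```text
clock: 7.8
eef_pos: [448.9, 111.5, 329.3]
tool_rot: [-3.135, 0.004, -2.716]
force: [-6.6, -14.0, 35.6]
width: 13.8
gripper_force: 67.1
```

{"api": "step_arm", "payload": {"series": [[[0,0,0,0,0.1,-0.04,1],[0,0,0,0,0.1,-0.02,1],[0,0,0,0,0.1,-0.005,1],[0,0,0,0,0,0,1]]]}}

```text
clock: 8.2
eef_pos: [428.0, 154.7, 334.7]
tool_rot: [-3.141, -0.001, -2.714]
force: [-3.9, -4.0, 13.3]
width: 13.8
gripper_force: 63.7
```

```bash
python3 - <<'E'
from h import *
s=ctrl.get_image("side");t=ctrl.get_image("top");st=ctrl.read_state();print(st["eef_pos"],st["force"],st["torque"],st["tool_rot"])
a=cv2.resize(s["img"][80:330,180:430],(400,400),interpolation=3);b=cv2.resize(t["img"][120:320,200:400],(400,400),interpolation=3)
cv2.imwrite("pics/c3.png",np.hstack([a,b])[:,:,::-1])
E
```

```text
[428.64402537 153.368303   334.77162867] [-4.92116185 -4.42107921 13.5152983 ] [-1.12150986  0.95898083 -0.24051362] [-3.14056201e+00 -1.38906000e-03 -2.71574529e+00]
```

View pics/c3.png

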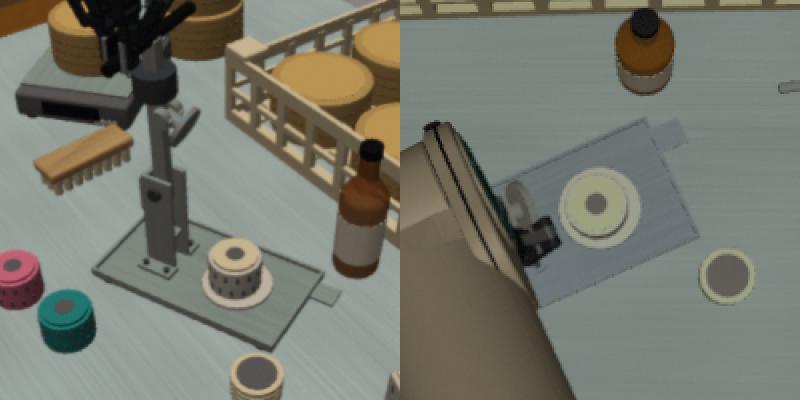

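{"api": "step_arm", "payload": {"series": [[[0,0,0,0,0.15,0.012,1],[0,0,0,0,0.15,0.028,1],[0,0,0,0,0.15,0.045,1],[0,0,0,0,0,0,1],[0,0,0,0,0,0,1]]]}}

```text
clock: 8.8
eef_pos: [400.6, 215.7, 320.7]
tool_rot: [3.141, -0.002, -2.713]
force: [-3.5, 1.5, 0.8]
width: 13.8
gripper_force: 64.4
```

{"api": "step_arm", "payload": {"series": [[[0,0,0,0,0,0,0],[0,0,0,0,0,0,0],[0,0,0,0,0,0,0],[0,0,0,0,0,0,0],[0,0,0,0,0,-0.15,0],[0,0,0,0,0,-0.2,0],[0,0,0,0,0,-0.15,0],[0,0,0,0,0,0,0]]]}}

```text
clock: 9.6
eef_pos: [403.0, 216.2, 399.4]
tool_rot: [3.141, 0.007, -2.716]
force: [-1.2, 0.4, -0.5]
width: 85.1
gripper_force: 0.0
```

```bash
python3 - <<'E'
from h import *
s=ctrl.get_image("side");t=ctrl.get_image("top");st=ctrl.read_state();print(st["eef_pos"],st["force"],st["tool_rot"])
# low mould / added mould by ellipse of cream top
for n,p,c,z in(("s",s,(396,362),46),("t",t,(431,257),46),("s",s,(327,243),68),("t",t,(299,223),68)):
    r=26;x0,y0=c[0]-r,c[1]-r
    im=p["img"][y0:y0+2*r,x0:x0+2*r].astype(int)
    m=((im[:,:,0]-im[:,:,2]>22)&(im[:,:,0]>130)).astype(np.uint8)
    cc=max(cv2.findContours(m,cv2.RETR_EXTERNAL,cv2.CHAIN_APPROX_NONE)[0],key=len)
    e=cv2.fitEllipse(cc);e0=(e[0][0]+x0,e[0][1]+y0);print(n,np.round(e0,1),np.round(e[1],1),np.round(atz(p,e0,z),1))
for o in("mould_low_centre","mould_centre"):
  for n,p,z in(("s",s,47 if "low" in o else 25),("t",t,47 if "low" in o else 25)):
    print(o,n,[(np.round(d["centre"],1).tolist(),np.round(atz(p,d["centre"],z),1).tolist(),round(d["score"],2)) for d in ctrl.recognise(p,o)])
cs=cv2.resize(s["img"][230:290,290:350],(400,400),interpolation=3);b=cv2.resize(s["img"][345:405,365:425],(400,400),interpolation=3)
c2=cv2.resize(t["img"][200:250,275:325],(400,400),interpolation=3);b2=cv2.resize(t["img"][232:282,407:457],(400,400),interpolation=3)
cv2.imwrite("pics/c4.png",cv2.resize(np.vstack([np.hstack([cs,b]),np.hstack([c2,b2])]),(600,600))[:,:,::-1])
E
```

```text
[401.50157629 215.14389943 396.45811388] [ 0.43250483  0.29729426 -0.99137233] [-3.14148565e+00  5.70320294e-04 -2.71625824e+00]
s [395.3 367.1] [32.1 38.6] [ 450.1 -216.5   46. ]
t [432.8 256.6] [25.  25.2] [ 449.4 -215.2   46. ]
s [327.7 256.2] [24.7 40.8] [498.2  40.8  68. ]
t [297.5 221.3] [25.5 25.7] [522.6  81.1  68. ]
mould_low_centre s [([323.2, 247.4], [517.8, 82.8, 47.0], 0.93), ([187.7, 254.1], [283.0, 227.9, 47.0], 0.79), ([221.7, 280.9], [305.6, 122.7, 47.0], 0.75), ([262.9, 134.5], [636.4, 520.4, 47.0], 0.72), ([447.6, 445.7], [422.2, -368.1, 47.0], 0.61)]
mould_low_centre t [([269.5, 320.1], [309.4, 140.7, 47.0], 0.93), ([298.1, 224.4], [518.6, 80.6, 47.0], 0.78), ([231.1, 324.4], [298.9, 224.4, 47.0], 0.77), ([323.3, 145.2], [697.4, 26.3, 47.0], 0.64)]
mould_centre s [([393.4, 375.3], [447.3, -218.2, 25.0], 0.88)]
mould_centre t [([430.5, 258.6], [446.5, -214.0, 25.0], 0.76)]
```

View pics/c4.png

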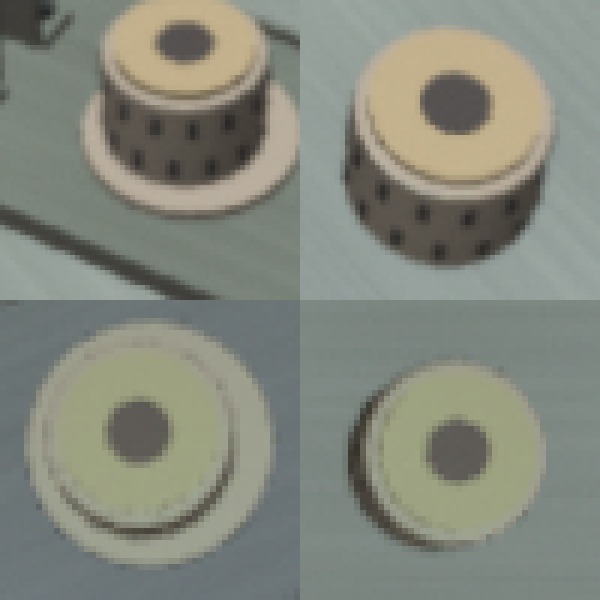

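Both mould tops are clear, each with a dark spot at its centre: the low one at (327,238) side and (298,222) top, the other at (396,366) side and (433,257) top. I'll compute the positions from those spots.

```bash
cat > spot.py <<'E'
from h import *
def spot(p,c,r=7):
    x0,y0=int(c[0])-r,int(c[1])-r
    g=cv2.cvtColor(p["img"][y0:y0+2*r+1,x0:x0+2*r+1],cv2.COLOR_RGB2GRAY).astype(float)
    hi=np.percentile(g,75);lo=g[r-1:r+2,r-1:r+2].mean();w=np.clip((hi-g)/(hi-lo),0,1);w[w<.25]=0
    k=(w>0).astype(np.uint8);_,l=cv2.connectedComponents(k);w*=l==l[r,r]
    yy,xx=np.mgrid[:2*r+1,:2*r+1];return (x0+(w*xx).sum()/w.sum(),y0+(w*yy).sum()/w.sum())
E
python3 - <<'E'
from spot import *
s=ctrl.get_image("side");t=ctrl.get_image("top")
for n,a,b,z in(("low",(327,238),(298,222),72),("add",(396,365),(433,257),50)):
    u,v=spot(s,a),spot(t,b);print(n,np.round([u,v],1).tolist(),np.round(tri([(s,u),(t,v)]),1),np.round(atz(s,u,z),1),np.round(atz(t,v,z),1))
E
```

```text
low [[326.6, 238.0], [297.6, 221.4]] [522.7  80.   72.6] [524.1  80.1  72. ] [521.8  80.7  72. ]
add [[395.7, 365.3], [432.9, 256.7]] [ 449.9 -215.4   50.1] [ 451.  -215.9   50. ] [ 448.9 -214.7   50. ]
```

{"api": "step_arm", "payload": {"series": [[[0,0,0,0.0742,-0.229,0,0],[0,0,0,0.0742,-0.229,0,0],[0,0,0,0.0742,-0.229,0,0],[0,0,0,0.0742,-0.229,0,0],[0,0,0,0.0742,-0.229,0,0],[0,0,0,0.0742,-0.229,0.15,0],[0,0,0,0.0742,-0.229,0.15,0],[0,0,0,0.0742,-0.229,0.15,0],[0,0,0,0.0742,-0.229,0.15,0],[0,0,0,0.0742,-0.229,0.15,0],[0,0,0,0.0742,-0.229,0.15,0],[0,0,0,0.0742,-0.229,0.15,0]]]}}

```text
clock: 11.2
eef_pos: [450.0, -216.4, 237.7]
tool_rot: [3.141, -0.0, -2.715]
force: [0.8, -0.7, 0.1]
width: 85.3
gripper_force: 0.0
```

{"api": "step_arm", "payload": {"series": [[[0,0,0,0,0,0.2,0],[0,0,0,0,0,0.2,0],[0,0,0,0,0,0.2,0],[0,0,0,0,0,0.1,0],[0,0,0,0,0,0,0],[0,0,0,0,0,0,0]]]}}

```text
clock: 11.8
eef_pos: [450.2, -215.1, 133.9]
tool_rot: [3.141, -0.0, -2.716]
force: [0.8, 0.0, 1.3]
width: 85.4
gripper_force: 0.0
```

{"api": "step_arm", "payload": {"series": [[[0,0,0,0,0,0.14,0],[0,0,0,0,0,0.14,0],[0,0,0,0,0,0.14,0],[0,0,0,0,0,0.14,0],[0,0,0,0,0,0.14,0],[0,0,0,0,0,0.14,0],[0,0,0,0,0,0,0],[0,0,0,0,0,0,0]]]}}

```text
clock: 12.6
eef_pos: [450.8, -215.4, 8.8]
tool_rot: [-3.141, 0.001, -2.716]
force: [0.4, 0.4, 0.3]
width: 85.3
gripper_force: 0.0
```

{"api": "step_arm", "payload": {"series": [[[0,0,0,0,0,0,0.15],[0,0,0,0,0,0,0.25],[0,0,0,0,0,0,0.35],[0,0,0,0,0,0,0.5],[0,0,0,0,0,0,1],[0,0,0,0,0,0,1],[0,0,0,0,0,0,1]]]}}

```text
clock: 13.3
eef_pos: [451.1, -215.5, 9.7]
tool_rot: [-3.14, 0.002, -2.716]
force: [0.2, -0.2, 6.2]
width: 66.8
gripper_force: 65.7
```

{"api": "step_arm", "payload": {"series": [[[0,0,0,0,0,-0.1,1],[0,0,0,0,0,-0.2,1],[0,0,0,0,0,-0.2,1],[0,0,0,0,0,-0.2,1],[0,0,0,0,0,-0.2,1],[0,0,0,0,0,-0.2,1],[0,0,0,0,0,-0.1,1],[0,0,0,0,0,0,1],[0,0,0,0,0,0,1]]]}}

```text
clock: 14.2
eef_pos: [449.7, -214.9, 188.1]
tool_rot: [-3.141, 0.0, -2.716]
force: [-0.5, -0.3, -2.4]
width: 66.7
gripper_force: 68.0
```

```bash
python3 - <<'E'
from h import *
s=ctrl.get_image("side");t=ctrl.get_image("top");st=ctrl.read_state();print(st["eef_pos"],st["force"],st["tool_rot"],st["width"])
X=st["eef_pos"];u=proj(s,X)[0];print(u)
x,y=np.clip(u.astype(int)-50,0,[540,380])
a=cv2.resize(s["img"][y:y+100,x:x+100],(400,400),interpolation=3);b=cv2.resize(t["img"][200:320,360:480],(400,400),interpolation=3)
print(x,y);cv2.imwrite("pics/c5.png",np.hstack([a,b])[:,:,::-1])
E
```

```text
[ 449.1742511  -214.686841    187.04009095] [ 0.80883412  0.39968393 -2.11538163] [ 3.13996118e+00 -1.45293640e-03 -2.71558318e+00] 66.51895509630018
[403.86263253 314.69695388]
353 264
```

View pics/c5.png

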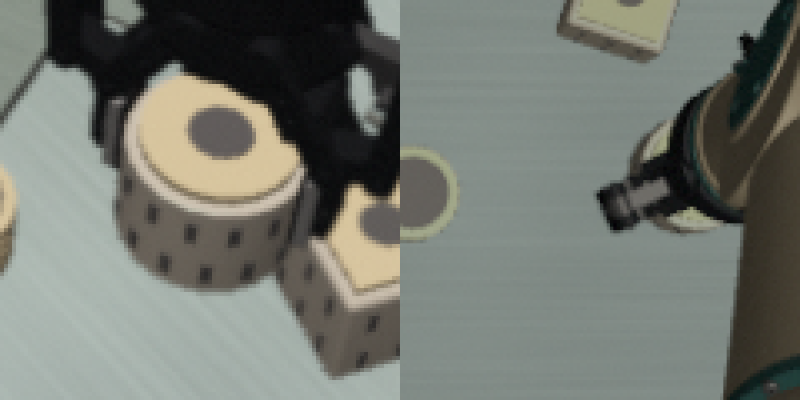

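```bash
python3 - <<'E'
from spot import *
s=ctrl.get_image("side");u=spot(s,(408,296));print(u,atz(s,u,50-9.3+ctrl.read_state()["eef_pos"][2]),ctrl.read_state()["eef_pos"])
E
```

```text
(np.float64(407.6003774640011), np.float64(297.2875157276667)) [ 449.4177613  -215.43545299  227.5932676 ] [ 449.20337413 -214.74233049  186.8932676 ]
```

{"api": "step_arm", "payload": {"series": [[[0,0,0,-0.126,0.1589,0,1],[0,0,0,-0.126,0.1589,0,1],[0,0,0,-0.126,0.1589,0,1],[0,0,0,-0.126,0.1589,0,1],[0,0,0,-0.126,0.1589,0,1],[0,0,0,-0.126,0.1589,0,1],[0,0,0,-0.126,0.1589,0,1],[0,0,0,-0.126,0.1589,0,1],[0,0,0,-0.126,0.1589,0,1],[0,0,0,-0.126,0.1589,0,1],[0,0,0,0,0,0,1],[0,0,0,0,0,0,1]]]}}

```text
clock: 15.55
eef_pos: [523.0, 80.6, 186.8]
tool_rot: [3.141, -0.002, -2.714]
force: [0.2, -1.0, -2.8]
width: 66.9
gripper_force: 68.2
```

{"api": "step_arm", "payload": {"series": [[[0,0,0,0,0,0.15,1],[0,0,0,0,0,0.15,1],[0,0,0,0,0,0.15,1],[0,0,0,0,0,0.1,1],[0,0,0,0,0,0,1],[0,0,0,0,0,0,1],[0,0,0,0,0,0,1]]]}}

```text
clock: 16.25
eef_pos: [524.3, 79.4, 106.2]
tool_rot: [-3.141, 0.001, -2.717]
force: [-0.7, -0.8, -2.5]
width: 66.9
gripper_force: 68.2
```

```bash
python3 - <<'E'
from spot import *
s=ctrl.get_image("side");st=ctrl.read_state();X=st["eef_pos"];print(X,st["tool_rot"],st["force"])
print(proj(s,X+[0,0,40.7]))
save(s,"c6.png",(270,170,380,290),5)
E
```

```text
[524.45731024  79.6763852  106.34875489] [-3.14102428e+00  1.63883507e-03 -2.71635709e+00] [ 1.23388344  0.48502534 -3.03276493]
[[327.05174179 209.71593292]]
```

View pics/c6.png

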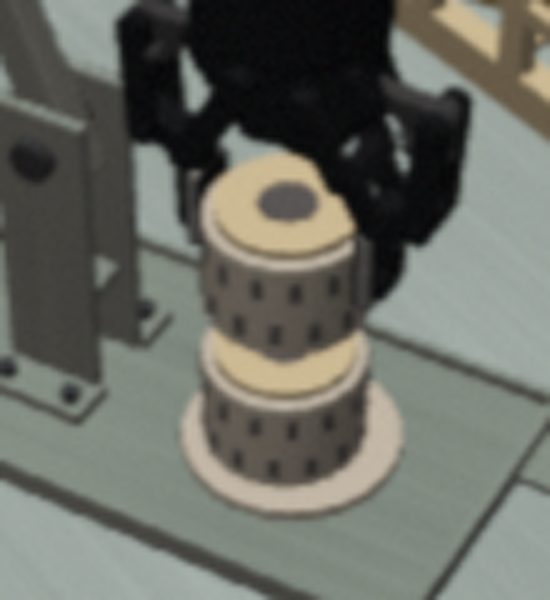

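The upper mould hangs squarely over the lower one, with its spot at about (327.5,210) in the side view. One quick numeric check before lowering.

```bash
python3 - <<'E'
from spot import *
P=[];Q=[]
for i in range(3):
    s=ctrl.get_image("side");u=spot(s,(327,210),6);P.append(ctrl.read_state()["eef_pos"]);Q.append(u)
print(np.mean(P,0),np.mean(Q,0),atz(s,np.mean(Q,0),np.mean(P,0)[2]+40.7))
E
```

```text
[524.27181921  79.93180647 106.26623726] [326.99892606 209.87469755] [524.15825863  79.43684382 146.96623726]
```

{"api": "step_arm", "payload": {"series": [[[0,0,0,0,0,0.05,1],[0,0,0,0,0,0.05,1],[0,0,0,0,0,0.04,1],[0,0,0,0,0,0.013,1],[0,0,0,0,0,0,1],[0,0,0,0,0,0,1]]]}}

```text
clock: 17.05
eef_pos: [523.8, 80.0, 82.3]
tool_rot: [3.142, -0.0, -2.716]
force: [1.0, -0.2, -2.5]
width: 66.5
gripper_force: 68.7
```

{"api": "step_arm", "payload": {"series": [[[0,0,0,0,0,0.005,1],[0,0,0,0,0,0,1],[0,0,0,0,0,0,1]]]}}

```text
clock: 17.35
eef_pos: [523.9, 80.0, 81.8]
tool_rot: [-3.142, 0.0, -2.716]
force: [-0.2, 0.2, -1.4]
width: 67.0
gripper_force: 68.8
```

{"api": "step_arm", "payload": {"series": [[[0,0,0,0,0,0.006,1],[0,0,0,0,0,0,1],[0,0,0,0,0,0,1]]]}}

```text
clock: 17.65
eef_pos: [523.9, 80.0, 81.8]
tool_rot: [-3.141, 0.001, -2.716]
force: [-2.4, -0.4, 6.8]
width: 66.2
gripper_force: 69.7
```

Contact. Now I'll open and go up.

{"api": "step_arm", "payload": {"series": [[[0,0,0,0,0,0,0.1],[0,0,0,0,0,0,0],[0,0,0,0,0,0,0],[0,0,0,0,0,0,0],[0,0,0,0,0,0,0],[0,0,0,0,0,-0.1,0],[0,0,0,0,0,-0.2,0],[0,0,0,0,0,-0.2,0],[0,0,0,0,0,-0.2,0],[0,0,0,0,0,0,0]]]}}

```text
clock: 18.65
eef_pos: [526.4, 80.4, 189.5]
tool_rot: [-3.14, 0.008, -2.716]
force: [1.3, -0.4, -0.4]
width: 85.1
gripper_force: 0.0
```

```bash
python3 - <<'E'
from spot import *
s=ctrl.get_image("side");u=spot(s,(327,222),6);print(u,atz(s,u,122),ctrl.read_state()["eef_pos"])
cv2.imwrite("pics/c7.png",cv2.resize(s["img"][80:300,200:400],(600,600),interpolation=3)[:,:,::-1])
E
```

```text
(np.float64(326.6785731340433), np.float64(219.49520080225395)) [524.02573369  80.04554365 122.        ] [525.0617796   80.24614518 187.62662067]
```

View pics/c7.png

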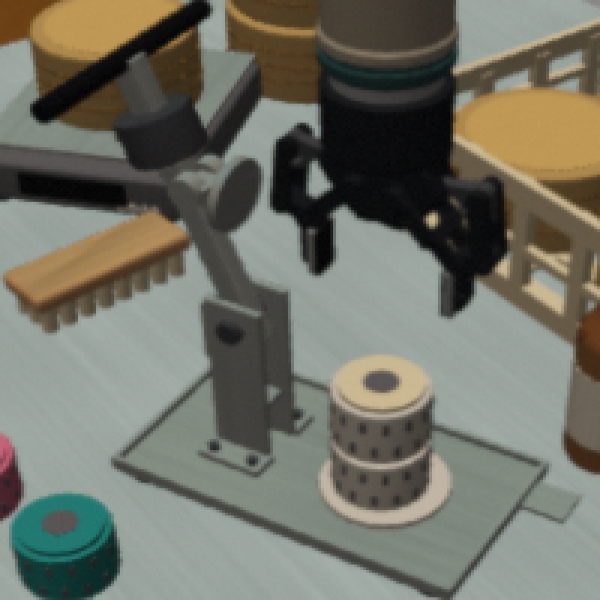

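Both moulds are stacked squarely: the upper spot is at (326.7,219.5) in the side view, which puts it at the same xy as the lower one. The arm is back on its rest. Next I'll go up and over the bar.

{"api": "step_arm", "payload": {"series": [[[0,0,0,0,0,-0.26,0],[0,0,0,0,0,-0.26,0],[0,0,0,0,0,-0.26,0],[0,0,0,0,0,-0.26,0],[0,0,0,0,0,-0.26,0],[0,0,0,0.063,0.198,0,0],[0,0,0,0.063,0.198,0,0],[0,0,0,0.063,0.198,0,0],[0,0,0,0.063,0.198,0,0],[0,0,0,0.063,0.198,0,0],[0,0,0,0.063,0.198,0,0],[0,0,0,0,0,0,0]]]}}

```text
clock: 19.9
eef_pos: [395.0, 222.3, 379.7]
tool_rot: [3.139, -0.003, -2.708]
force: [0.7, -1.1, -1.4]
width: 85.2
gripper_force: 0.0
```

```bash
python3 - <<'E'
from h import *
s=ctrl.get_image("side");st=ctrl.read_state();print(st["eef_pos"],st["tool_rot"])
R=Ro.from_euler("z",.426).as_matrix()
for th in(1.9,1.95,2.0):print(th,[np.round(proj(s,R@np.array([x,106-205*np.cos(th),139+205*np.sin(th)])+[525,77,0])[0],1).tolist() for x in(82,-82)])
th=np.r_[np.linspace(1.95,.41,19),np.linspace(.41,.2,8)[1:]]
y=-205*np.cos(th)/150;z=205*np.sin(th)/150
for i in range(len(th)-1):print(round(th[i+1],2),round(y[i+1]-y[i],3),round(z[i]-z[i+1],3))
E
```

```text
[396.84533689 220.20187519 379.79790974] [ 3.14127842e+00 -2.19669745e-03 -2.71118258e+00]
1.9 [[270.9, 82.2], [216.5, 121.6]]
1.95 [[266.8, 82.8], [212.4, 122.0]]
2.0 [[262.9, 83.6], [208.4, 122.7]]
1.86 -0.11 -0.039
1.78 -0.113 -0.029
1.69 -0.115 -0.019
1.61 -0.117 -0.009
1.52 -0.117 0.001
1.44 -0.116 0.011
1.35 -0.115 0.021
1.27 -0.113 0.03
1.18 -0.11 0.04
1.09 -0.106 0.049
1.01 -0.101 0.058
0.92 -0.096 0.066
0.84 -0.09 0.074
0.75 -0.083 0.082
0.67 -0.076 0.089
0.58 -0.068 0.095
0.5 -0.06 0.1
0.41 -0.051 0.105
0.38 -0.016 0.038
0.35 -0.015 0.038
0.32 -0.013 0.039
0.29 -0.012 0.039
0.26 -0.011 0.039
0.23 -0.01 0.04
0.2 -0.009 0.04
```

{"api": "step_arm", "payload": {"series": [[[0,0,0,0,0,0.16,0],[0,0,0,0,0,0.16,0],[0,0,0,0,0,0.16,0],[0,0,0,0,0,0,0],[0,0,0,0,0,0,0.5],[0,0,0,0,0,0,1],[0,0,0,0,0,0,1],[0,0,0,0,0,0,1],[0,0,0,0,0,0,1],[0,0,0,0,0,0,1]]]}}

```text
clock: 20.95
eef_pos: [398.5, 219.7, 309.4]
tool_rot: [3.141, 0.001, -2.715]
force: [-2.0, 2.3, 3.3]
width: 14.2
gripper_force: 58.4
```

{"api": "step_arm", "payload": {"series": [[[0,0,0,0,-0.11,-0.039,1],[0,0,0,0,-0.113,-0.029,1],[0,0,0,0,-0.115,-0.019,1],[0,0,0,0,-0.117,-0.009,1],[0,0,0,0,-0.117,0.001,1],[0,0,0,0,0,0,1],[0,0,0,0,0,0,1]]]}}

```text
clock: 21.65
eef_pos: [434.4, 140.7, 323.8]
tool_rot: [-3.141, 0.001, -2.717]
force: [0.0, -1.0, 6.3]
width: 13.8
gripper_force: 64.1
```

Forces are low. Carrying on down the arc.

{"api": "step_arm", "payload": {"series": [[[0,0,0,0,-0.116,0.011,1],[0,0,0,0,-0.115,0.021,1],[0,0,0,0,-0.113,0.03,1],[0,0,0,0,-0.11,0.04,1],[0,0,0,0,-0.106,0.049,1],[0,0,0,0,0,0,1],[0,0,0,0,0,0,1]]]}}

```text
clock: 22.35
eef_pos: [468.8, 64.9, 300.1]
tool_rot: [3.142, 0.0, -2.715]
force: [3.4, 1.1, -4.2]
width: 13.9
gripper_force: 64.9
```

{"api": "step_arm", "payload": {"series": [[[0,0,0,0,-0.101,0.058,1],[0,0,0,0,-0.096,0.066,1],[0,0,0,0,-0.09,0.074,1],[0,0,0,0,0,0,1],[0,0,0,0,0,0,1]]]}}

```text
clock: 22.85
eef_pos: [486.8, 25.3, 270.0]
tool_rot: [-3.142, -0.0, -2.715]
force: [4.2, 1.2, -7.2]
width: 14.1
gripper_force: 64.6
```

{"api": "step_arm", "payload": {"series": [[[0,0,0,0,-0.083,0.082,1],[0,0,0,0,-0.076,0.089,1],[0,0,0,0,-0.068,0.095,1],[0,0,0,0,-0.06,0.1,1],[0,0,0,0,-0.051,0.105,1],[0,0,0,0,0,0,1],[0,0,0,0,0,0,1]]]}}

```text
clock: 23.55
eef_pos: [508.3, -22.0, 198.9]
tool_rot: [-3.141, 0.0, -2.717]
force: [5.2, 1.3, -4.2]
width: 14.1
gripper_force: 60.2
```

{"api": "step_arm", "payload": {"series": [[[0,0,0,0,-0.016,0.038,1],[0,0,0,0,-0.015,0.038,1],[0,0,0,0,-0.013,0.039,1],[0,0,0,0,-0.012,0.039,1],[0,0,0,0,0,0,1],[0,0,0,0,0,0,1]]]}}

```text
clock: 24.15
eef_pos: [511.6, -29.3, 176.5]
tool_rot: [-3.141, 0.001, -2.716]
force: [5.1, -0.1, -3.9]
width: 14.2
gripper_force: 58.9
```

{"api": "step_arm", "payload": {"series": [[[0,0,0,0,-0.008,0.025,1],[0,0,0,0,0,0,1],[0,0,0,0,0,0,1]]]}}

```text
clock: 24.45
eef_pos: [512.0, -30.1, 172.9]
tool_rot: [-3.141, 0.001, -2.716]
force: [5.7, -0.4, -2.6]
width: 14.0
gripper_force: 59.0
```

{"api": "step_arm", "payload": {"series": [[[0,0,0,0,-0.006,0.02,1],[0,0,0,0,0,0,1],[0,0,0,0,0,0,1]]]}}

```text
clock: 24.75
eef_pos: [512.4, -31.0, 169.7]
tool_rot: [-3.141, 0.001, -2.716]
force: [6.0, 0.7, -5.7]
width: 14.2
gripper_force: 58.5
```

{"api": "step_arm", "payload": {"series": [[[0,0,0,0,-0.003,0.01,1],[0,0,0,0,0,0,1],[0,0,0,0,0,0,1]]]}}

```text
clock: 25.05
eef_pos: [512.5, -31.2, 168.6]
tool_rot: [-3.141, 0.001, -2.715]
force: [5.9, 0.9, -2.9]
width: 14.1
gripper_force: 58.7
```

{"api": "step_arm", "payload": {"series": [[[0,0,0,0,-0.003,0.01,1],[0,0,0,0,0,0,1],[0,0,0,0,0,0,1]]]}}

```text
clock: 25.35
eef_pos: [512.5, -31.3, 168.3]
tool_rot: [-3.141, 0.001, -2.715]
force: [1.4, 1.6, 8.4]
width: 14.1
gripper_force: 59.9
```

The force has turned upward, so the foot is on the pile. Releasing.

{"api": "step_arm", "payload": {"series": [[[0,0,0,0,0,0,0.7],[0,0,0,0,0,0,0.3],[0,0,0,0,0,0,0],[0,0,0,0,0,0,0],[0,0,0,0,0,0,0],[0,0,0,0,0,-0.15,0],[0,0,0,0,0,-0.25,0],[0,0,0,0,0,-0.25,0],[0,0,0,0,0,-0.25,0],[0,0,0,0,0,-0.25,0],[0,0,0,0,0,0,0],[0,0,0,0,0,0,0]]]}}

```text
clock: 26.55
eef_pos: [512.1, -31.6, 340.2]
tool_rot: [-3.141, 0.001, -2.716]
force: [-0.2, 0.9, -0.3]
width: 85.2
gripper_force: 0.0
```

```bash
python3 - <<'E'
from h import *
s=ctrl.get_image("side");st=ctrl.read_state();print(st["eef_pos"],st["force"],st["width"])
cv2.imwrite("pics/c8.png",cv2.resize(s["img"][120:360,230:470],(600,600),interpolation=3)[:,:,::-1])
E
```

```text
[511.34796427 -31.51577964 339.03947137] [0.21241294 0.14170188 0.28485504] 85.51820197778314
```

View pics/c8.png

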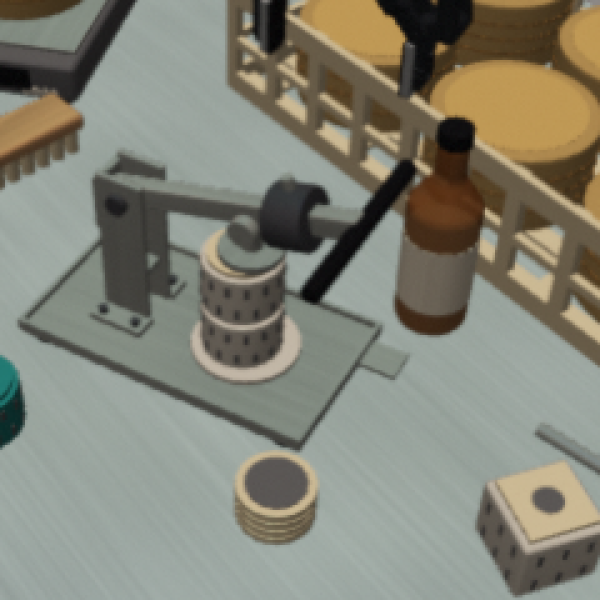

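```bash
python3 - <<'E'
from h import *
s=ctrl.get_image("side")
R=Ro.from_euler("z",.426).as_matrix();W=lambda X:R@np.array(X)+[525,77,0]
for th in(.15,.2,.23,.27,.31):print(th,[np.round(proj(s,W([x,106-205*np.cos(th),139+205*np.sin(th)]))[0],1).tolist() for x in(80,-80)],
  proj(s,W([0,106-110*np.cos(th)-12*np.sin(th),139+110*np.sin(th)-12*np.cos(th)-23]))[0])
cv2.imwrite("pics/c9.png",cv2.resize(s["img"][195:275,290:400],(800,582),interpolation=3)[:,:,::-1])
E
```

```text
0.15 [[392.8, 194.2], [354.5, 245.1]] [330.04964602 221.47668608]
0.2 [[392.4, 189.8], [353.8, 240.5]] [329.91376494 219.28743744]
0.23 [[392.1, 187.1], [353.3, 237.7]] [329.77183489 217.94782899]
0.27 [[391.5, 183.4], [352.4, 233.9]] [329.51180787 216.13389656]
0.31 [[390.7, 179.7], [351.3, 230.0]] [329.17070122 214.29105491]
```

View pics/c9.png

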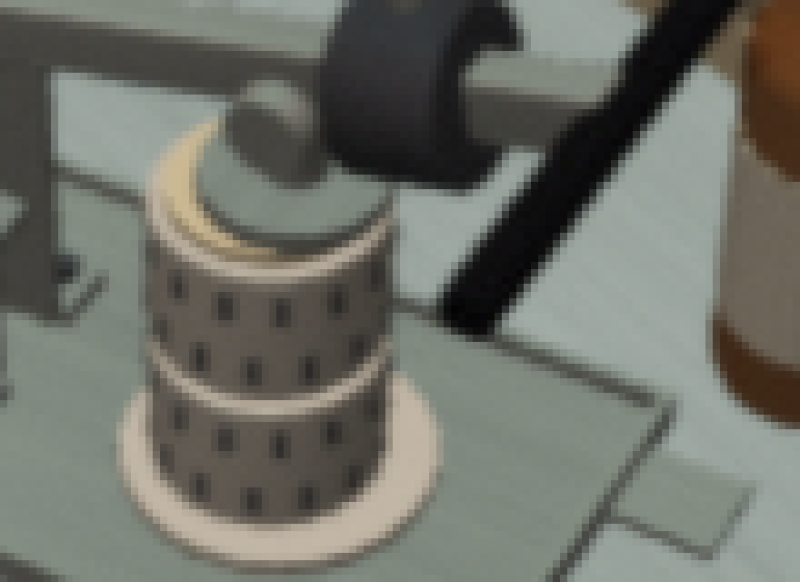

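The pile is straight and the foot lies flat on the upper mould. The arm sits at about 0.22 rad and the gripper is clear, so I'm handing in.

```bash
python3 -c "
from cell import ctrl
print(ctrl.finish_job())"
```

```text
the job is handed in; nothing more can be done
None
```

I handed the job in at about 27 s on the robot's clock: the second mould stands squarely on the first and the lever press arm rests on both at about 0.22 rad. The gripper is clear and nothing else appeared to have moved; the hand-in returned no verdict, and the foot's pressing force was not measured.

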